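# Square and clamp a pack of rusty plates for laser edge cleaning

## Task

Lift the rusty flat plate out of the blue parts bin and set it down, not dropped, on the matching plate that waits in the stops of the steel fixture, pushed square and hard up against the two back stops and the end stop so that the two plates' edges are flush. Then swing the toggle clamp's red handle fully upright so that its rubber pad holds the pack down, and let go. Leave the gear and pinion in the bin and everything else on the table where it is.

Things in the scene. Friction and masses are not known exactly. Their poses are not given: they have to be found in the camera images.
- plate: The plate to fetch: a rusty steel blank cut from flat bar, 50 x 140 x 12 mm (own x, y, z), 0.5 to 0.8 kg, with two dark bolt holes (drawn, shallow) on its long centre line. It lies flat on the floor of the bin, in either half of it, its long side roughly across the bin (along the bin's y). Origin: centre of its underside.
- lower_plate: An identical, darker rusty plate, loose, already lying flat on the fixture and touching its three stops (long side along the fixture's y). Origin: centre of its underside.
- bin: Shallow open parts bin of blue sheet steel, fixed to the table: 300 x 200 x 50 mm outside (x, y, z), walls and floor 4 mm. Origin: centre of its underside.
- gear: Rusty spur gear lying flat in the other half of the bin, 110 mm across, 20 mm thick, loose. Origin: centre of its underside.
- pinion: Small rusty pinion, 54 mm across, 18 mm thick, lying loose on the gear. Origin: centre of its underside.
- fixture: Steel fixture plate fixed to the table, 200 mm (x) by 295 mm (y, from -170 to +125 mm), 12 mm thick, carrying two back stops, an end stop and a toggle clamp behind the end stop. A plate is squared by pushing it along the fixture's +x against the back stops and along its -y against the end stop. Origin: on the underside, mid-width, at y = 0.
- back_stops (a point): Middle of the line of the two back stops' faces, at the fixture plate's top (x = +45, y = +35 mm of the fixture, 12 mm above the table). The stops are 30 mm tall steel blocks, each 30 mm long along y, their faces look to -x; the 76 mm gap between them, centred here, leaves room for a finger. Axes parallel to the fixture's.
- end_stop (a point): Foot of the end stop's face, at the fixture plate's top (x = +18, y = -35 mm of the fixture). A steel block 28 mm tall, 30 mm wide along x; its face looks to the fixture's +y.
- seat (a point): Where the fetched plate's origin (centre of its underside) must finally lie, on top of the lower plate: 24 mm above the table, at x = +20, y = +35 mm of the fixture. Axes parallel to the fixture's.
- clamp_handle (a joint): Toggle clamp handle angle: 0 = upright, fully closed and locked (hard stop); starts open at 0.9 to 1.05 rad (limit 1.05), leaning away from the pack, to the fixture's -y. Turns about clamp_pivot in the fixture's y-z plane, stays where left, needs 2 to 4 N at the grip, 9 N to press home. The linked arm stands up clear of the pack when open (to 150 mm) and swings down onto it as the handle rises.
- clamp_pivot (a point): Hinge axis of the clamp handle (axis along the fixture's x), 58 mm above the table, at x = +20, y = -112 mm of the fixture.
- handle_grip (a point): Middle of the handle's red grip: a round bar of 22 mm diameter, 75 mm long (45 mm of it below this point, 30 mm beyond it to the free end), on the handle's axis, 95 mm from clamp_pivot. Its z axis points along the handle to the free end. It can be pushed over from its outer side, or pinched lightly and led (a hard pinch binds).
- clamp_pad: Rubber pad, 18 mm across, at the end of the clamp arm's spindle, on a stiff spring; when closed it presses on a two-plate pack about 25 mm from its end-stop end with about 3.5 N. Origin: centre of its underside.
- big_gear: Big rusty gear lying on the table right of the robot, 160 mm across, 36 mm tall. Origin: centre of its underside.
- flanged_shaft: Rusty flanged shaft standing on its 90 mm flange, 105 mm tall. Origin: centre of its underside.
- paste_tin: Grey round paste tin with red lid, 93 mm across, 60 mm tall. Origin: centre of its underside.
- wire_brush: Wire brush with wooden handle lying on its side, 250 mm long (own x), brass bristles to its own +y, 26 mm tall. Origin: on the underside, about its middle.
- try_square: Engineer's try square lying flat, blade 150 mm long (own x), stock 110 mm (own y), 16 mm tall. Origin: centre of the stock's underside.
Not all that is in view belongs to the job. Leave any purple look-alike of the lower_plate alone.

How it is judged:
On the way, in this order (a step that is already met when the one before it is completed fails the run):
1. the plate has been lifted clear of the bin's rim (z of plate in the frame of bin above 0.055 m), for 0.1 s.
2. with the clamp still open, the plate lies on the lower plate, both square against the three stops (3 mm, 0.03 rad) and at rest (x of plate in the frame of seat between -0.003 and 0.003 m and y of plate in the frame of seat between -0.003 and 0.003 m and z of plate in the frame of seat between -0.003 and 0.003 m and angle between the y axis of each of plate, lower_plate and the y axis of seat, either way round below 0.03 rad and x of lower_plate in the frame of seat between -0.003 and 0.003 m and y of lower_plate in the frame of seat between -0.003 and 0.003 m and z of lower_plate in the frame of seat between -0.015 and -0.009 m and value of joint clamp_handle above 0.5 rad and linear speed of plate below 0.02 m/s), for 0.2 s.
At the end, for the whole second after the job is handed in: The fetched plate lies flat on the lower plate, both within 3 mm and 0.03 rad of touching the back stops and the end stop squarely; the clamp handle is within 0.1 rad of upright and the pad presses on the fetched plate with more than 1.5 N; all at rest (x of plate in the frame of seat between -0.003 and 0.003 m and y of plate in the frame of seat between -0.003 and 0.003 m and z of plate in the frame of seat between -0.003 and 0.003 m and angle between the y axis of each of plate, lower_plate and the y axis of seat, either way round below 0.03 rad and x of lower_plate in the frame of seat between -0.003 and 0.003 m and y of lower_plate in the frame of seat between -0.003 and 0.003 m and z of lower_plate in the frame of seat between -0.015 and -0.009 m and value of joint clamp_handle below 0.1 rad and contact force between clamp_pad and plate above 1.5 N and linear speed of plate below 0.01 m/s).
It fails at once if the plate is dropped or slammed onto the pack (faster than 0.55 m/s within 30 mm above it: a fall of about 15 mm) (horizontal distance between plate and seat below 0.1 m and z of plate in the frame of seat below 0.03 m and linear speed of plate above 0.55 m/s).
It fails at once if the gear or the pinion is lifted or thrown out of the bin (z of any of gear, pinion in the frame of bin above 0.075 m or horizontal distance between any of gear, pinion and bin above 0.17 m).
It fails at once if the big gear, flanged shaft, paste tin, wire brush or try square is moved more than 30 mm (distance of any of big_gear, flanged_shaft, paste_tin, wire_brush, try_square from where it was at the start of the episode above 0.03 m).
It also fails if it takes over 61 s, if anything falls off the work surface, if the arm or the gripper's body presses on something with over 40 N, if the wrist force passes 120 N, or if a joint passes its speed limit or range.

## Robot

A 6-joint arm with a two-finger parallel gripper is mounted at the origin on the work surface. World frame = base frame: x ahead of the robot, y to its left, z up, the work surface at z = 0. Lengths are in m, angles in rad, forces in N, time in s.
With the tool pointing down it reaches from about 0.225 to 0.875 m from the base axis. Payload 3.4 kg.
Tool frame: the origin (TCP) lies at the very end of the fingers, on their centre line; the grasp point (between the pads) lies 19 mm behind it; z points along the fingers, y is the line along which they close (so a half turn about z gives the same grasp; the last joint's range is limited). The gripper opens to 85 mm and grips with 20 to 120 N. Pads are 22 mm wide; open, the fingers measure 114 mm over their backs; the gripper's body (76 mm by 85 mm) begins 54 mm behind the grasp point. The pads swing forward as they close: fully open they stand 13 mm farther back than shut.
Start: joints at [1.186, 0.276, 1.505, -0, 1.361, -0.121], TCP at [0.15, 0.555, 0.231] pointing down, gripper open.
Joint ranges: [-2.89, 2.89], [-0.75, 2.08], [0.22, 2.7], [-1.18, 4.32], [0.11, 2.71], [-2.7, 2.7]. Speed limits (rad/s): [2.57, 2.57, 3.14, 3.14, 3.14, 3.14].

## Interface

Orientations are given as a unit quaternion [w, x, y, z].
In Python, from rig import get_state, optics, sign_off gives the robot as it stands.
- The arm moves only by the tool send_rows, never from a script. Its argument "increments" is a list of rows, each an object with "gripper": the gripper's target within -1 to 1 (shut at 1, half-way at 0, fully open at -1); "linear": the shift along the world's x, y, z in m, a list of three; "delta_rot": the turn, a rotation vector about the world's x, y, z in rad, a list of three. In form: [{"gripper": gripper, "linear": [dx, dy, dz], "delta_rot": [rx, ry, rz]}, ...]. A call has 1 to 8 rows; each row is the pose to reach, as a shift and turn from the pose commanded when the call began; what a row does not reach only later rows make up. A row lasts 1/10 s, in which the tool goes at most 50 mm and 8.59 degrees, less where a joint would pass 70% of its speed; a pose out of reach is approached as far as the arm can. A call with a gripper value outside its range is refused whole. The fingers move at their own pace and stop on an object; "newtons" is the grip in N (left out, the last holds). Time passes only in rows, so rows that repeat a pose let the fingers close. It gives the time, the measured TCP pose, the force, the opening and the grip force at its end, in the units of the state.
- get_state(): the state, without advancing time (a new reading comes with each control period).
- optics.get_image(name): name is "side" or "top"; returns a dict with "pixels" (400x640x3 uint8, blue, green, red), "K" (3x3 intrinsics, pixels), "k1" (the pictures are not rectified: a ray, as slopes to the right and down, at radius r is drawn at 1 + k1 r^2 times it, then the intrinsics apply), "rvec" (rotation vector, rad) and "tvec" (3), from world to camera coordinates, as OpenCV has them. Camera axes: x right, y down, z forward; pixel columns grow to the right and rows downward; lengths in m; the calibration is good to about 2 mm. A picture is of the moment at which its call begins. There is no depth.
- sign_off(): hands the job in; it is judged then, once.
The state is a dict: "clock": time; "qpos": joint angles; "qd": joint speeds; "effort": joint torques, N m; "position": TCP position; "ee_rot": TCP orientation; "contact_force": force on the tool from outside, world axes, zero at the start; "moment": the same for the moment, N m; "width": finger opening in m; "gripper_force": force on a finger pad.
Only numpy, scipy, OpenCV 4.12 (cv2) and the standard library are available. Lean on these libraries where they do the work, as an engineer would, in place of code of your own. Each camera call takes 0.05 s, during which the arm holds its last target. There are 200 camera calls.

## Working session

There is one attempt and no reset: what is moved stays moved. The work goes in short steps, Python scripts to look and compute and a tool call to move; the robot and the scene stay as the last step left them, time stands still between calls to the robot, and variables do not carry over. Pictures are saved under pics/ and viewed, at most 10 in all, crops included, and the job is handed in when it is done.

Besides the shell and the picture viewer there is one more tool, called after "Request:" by a JSON object that holds its "name" and its "arguments". send_rows: Moves the arm, as the interface text tells. Its arguments: {"type":"object","properties":{"increments":{"type":"array"},"newtons":{"type":"number"}},"required":["increments"]}

```bash
mkdir -p pics; cat > h.py <<'E'
import numpy as np, cv2
from rig import get_state, optics, sign_off
def cam(n):
    d=optics.get_image(n); d={k:(np.array(v) if k!='k1' else v) for k,v in d.items()}
    d['R']=cv2.Rodrigues(d['rvec'].astype(float))[0]; d['t']=d['tvec'].reshape(3)
    d['D']=np.array([d['k1'],0,0,0,0.]); return d
def ray(d,uv):
    p=cv2.undistortPoints(np.array(uv,float).reshape(-1,1,2),d['K'],d['D']).reshape(-1,2)
    v=np.c_[p,np.ones(len(p))]@d['R']; return -d['R'].T@d['t'],v
def onz(d,uv,z):
    c,v=ray(d,uv); return c+v*((z-c[2])/v[:,2])[:,None]
def proj(d,P):
    return cv2.projectPoints(np.array(P,float).reshape(-1,1,3),d['rvec'].astype(float),d['t'],d['K'],d['D'])[0].reshape(-1,2)
E
python3 - <<'E'
from h import *
for n in('top','side'):
    d=cam(n); cv2.imwrite(f'pics/{n}0.png',d['pixels']); print(n,-d['R'].T@d['t'],d['R'][2],d['K'][0,0],d['k1'])
print(get_state())
E
```

```text
top [ 0.42612514 -0.09340689  1.35764978] [ 0.07100722 -0.02937963 -0.99704303] 463.63253265881934 -0.11062310590431261
side [-0.14451592 -0.41747624  1.04778375] [ 0.55861928  0.248764   -0.79124015] 378.7993644435457 0.0025109914933095605
{'clock': 0.1, 'qpos': array([ 1.18600795e+00,  2.76532705e-01,  1.50601339e+00,  2.66370478e-05,
        1.36069048e+00, -1.20990984e-01]), 'qd': array([-0.00087921, -0.00252482, -0.00225054,  0.00226122,  0.00062284,
        0.00116149]), 'effort': array([ 1.52762968e-03, -4.17703307e+01, -2.46403885e+01, -8.50192987e-05,
        5.86640279e-03,  1.94045646e-05]), 'position': array([0.14974396, 0.55467339, 0.23052293]), 'ee_rot': array([-2.18265726e-04,  1.31519301e-01,  9.91313269e-01, -7.92557588e-04]), 'contact_force': array([ 0.00751953, -0.16154365,  0.54202678]), 'moment': array([ 0.03459953,  0.00104253, -0.00428203]), 'gripper_force': 0.0, 'width': 0.08540269123583935}
```

View pics/top0.png

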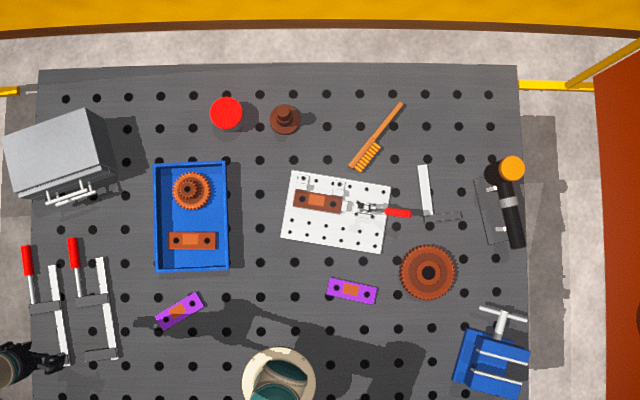

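View pics/side0.png

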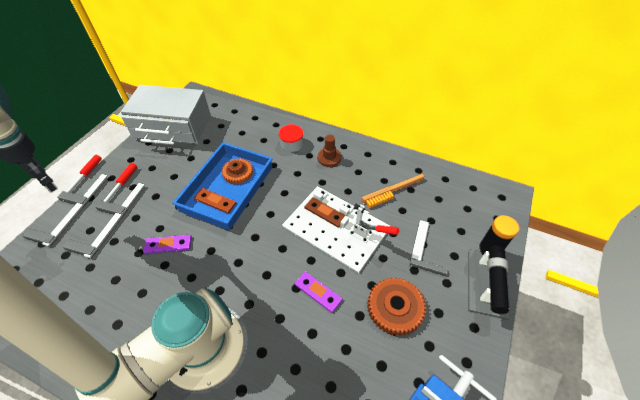

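The top view shows these plate candidates:
- Rusty plate in the bin at (193,240).
- Darker plate in the fixture stops at (318,201).
- Purple decoys at (180,311) and (352,290).
- Gear and pinion at (192,190).

I choose (193,240) to fetch and will check it in a close crop.

```bash
python3 - <<'E'
from h import *
d=cam('top'); s=cam('side')
def rect(d,box,z,name,f):
    x0,y0,x1,y1=box
    im=d['pixels'][y0:y1,x0:x1]; hsv=cv2.cvtColor(im,cv2.COLOR_BGR2HSV)
    m=f(hsv).astype(np.uint8)*255
    m=cv2.morphologyEx(m,cv2.MORPH_CLOSE,np.ones((7,7)))
    cs=cv2.findContours(m,cv2.RETR_EXTERNAL,cv2.CHAIN_APPROX_NONE)[0]
    c=max(cs,key=cv2.contourArea).reshape(-1,2)+[x0,y0]
    P=onz(d,c,z)[:,:2]; r=cv2.minAreaRect((P*1000).astype(np.float32)); print(name,r); print(cv2.boxPoints(r).round(1).tolist())
rust=lambda h:((h[...,0]<18)&(h[...,1]>90)&(h[...,2]>40))
rect(d,(160,222,226,262),.016,'plate top',rust); rect(d,(285,180,345,220),.024,'lower top',rust)
rect(s,(190,183,240,220),.016,'plate side',rust); rect(s,(300,192,345,228),.024,'lower side',rust)
white=lambda h:(h[...,1]<50)&(h[...,2]>150)
rect(d,(270,160,400,262),.012,'fixture top',white)
blue=lambda h:(h[...,0]>100)&(h[...,0]<125)&(h[...,1]>130)
rect(d,(145,150,240,280),.05,'bin top',blue)
red=lambda h:((h[...,0]<5)|(h[...,0]>174))&(h[...,1]>150)&(h[...,2]>120)
# grip centroid both views
for D,b in((d,(370,195,430,230)),(s,(370,220,405,242))):
    x0,y0,x1,y1=b; m=red(cv2.cvtColor(D['pixels'][y0:y1,x0:x1],cv2.COLOR_BGR2HSV)); y,x=np.nonzero(m)
    q=np.c_[x+x0,y+y0].astype(float);mu=q.mean(0);u=np.linalg.svd(q-mu)[2][0];t=(q-mu)@u
    D['g']=mu; print(len(x),mu,mu+u*t.min(),mu+u*t.max())
c1,v1=ray(d,d['g']);c2,v2=ray(s,s['g']);a=np.linalg.lstsq(np.c_[v1[0],-v2[0]],c2-c1,rcond=None)[0]
print('grip',c1+a[0]*v1[0],c2+a[1]*v2[0])
big=lambda im,b,k:cv2.resize(im[b[1]:b[3],b[0]:b[2]],None,fx=k,fy=k,interpolation=cv2.INTER_CUBIC)
A=big(d['pixels'],(150,155,240,275),4);B=big(d['pixels'],(275,160,470,260),2.2)
C=np.zeros((480,800,3),np.uint8);C[:A.shape[0],:360]=A;C[:B.shape[0],365:365+B.shape[1]]=B[:,:435];
E=big(s['pixels'],(275,180,455,280),2.4);C[225:225+E.shape[0],365:365+E.shape[1]]=E[:,:435]
cv2.imwrite('pics/crop1.png',C)
E
```

```text
plate top ((416.48309326171875, 245.98760986328125), (137.534423828125, 46.265716552734375), 89.56262969970703)
[[392.79998779296875, 177.39999389648438], [439.1000061035156, 177.0], [440.1000061035156, 314.6000061035156], [393.8999938964844, 314.8999938964844]]
lower top ((523.7039184570312, -123.29976654052734), (145.7275848388672, 48.528656005859375), 80.10862731933594)
[[487.29998779296875, -190.89999389648438], [535.0999755859375, -199.1999969482422], [560.0999755859375, -55.70000076293945], [512.2999877929688, -47.400001525878906]]
plate side ((412.4326477050781, 245.31484985351562), (142.92454528808594, 51.921443939208984), 88.89373016357422)
[[385.1000061035156, 174.39999389648438], [437.0, 173.39999389648438], [439.79998779296875, 316.29998779296875], [387.8999938964844, 317.29998779296875]]
lower side ((516.7380981445312, -118.86055755615234), (141.31298828125, 66.50336456298828), 81.75301361083984)
[[473.70001220703125, -184.0], [539.5, -193.60000610351562], [559.7999877929688, -53.70000076293945], [494.0, -44.20000076293945]]
fixture top ((495.1394348144531, -172.44464111328125), (296.8563232421875, 201.5631866455078), 79.75350952148438)
[[369.6000061035156, -300.6000061035156], [567.9000244140625, -336.3999938964844], [620.7000122070312, -44.29999923706055], [422.3999938964844, -8.5]]
bin top ((485.35113525390625, 241.5765380859375), (312.2156677246094, 214.2593536376953), 1.8445689678192139)
[[325.8999938964844, 343.6000061035156], [332.79998779296875, 129.5], [644.7999877929688, 139.5], [637.9000244140625, 353.70001220703125]]
210 [397.93809524 212.27619048] [383.92764408 210.60750913] [411.13717813 213.84823574]
152 [387.27631579 229.34210526] [374.89412077 227.92539628] [398.16160596 230.58754586]
grip [ 0.48549902 -0.33686696  0.10627882] [ 0.48545805 -0.33677609  0.10625919]
```

View pics/crop1.png

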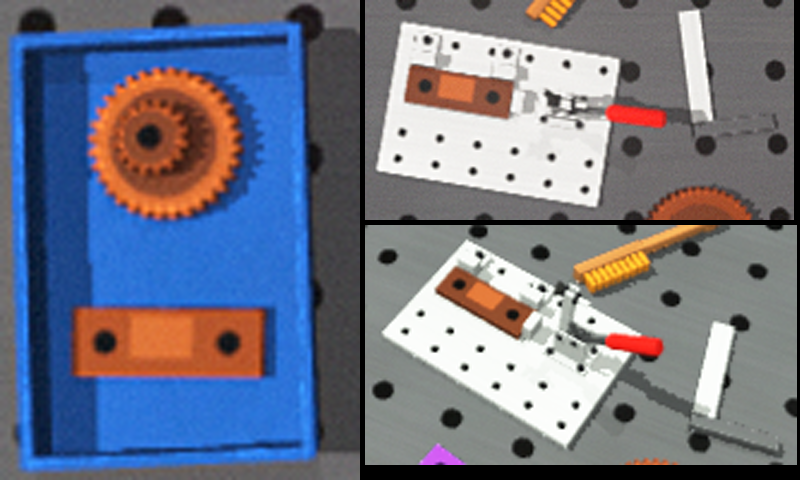

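The crop confirms the choice: an orange-rusty plate flat on the bin floor, centred at about (0.416, 0.246) with yaw about -0.6°. The fixture yaw is about -10°, which puts the seat near (0.525, -0.120). The grip triangulates to (0.485, -0.337, 0.106), which agrees with the given geometry. Moving now.

Request:
{"name": "send_rows", "arguments": {"increments": [{"gripper":-0.45,"linear":[0.033,-0.039,-0.005],"delta_rot":[0,0,-0.145]},{"gripper":-0.45,"linear":[0.066,-0.077,-0.01],"delta_rot":[0,0,-0.29]},{"gripper":-0.45,"linear":[0.1,-0.115,-0.02],"delta_rot":[0,0,-0.435]},{"gripper":-0.45,"linear":[0.133,-0.154,-0.03],"delta_rot":[0,0,-0.58]},{"gripper":-0.45,"linear":[0.167,-0.193,-0.04],"delta_rot":[0,0,-0.725]},{"gripper":-0.45,"linear":[0.2,-0.231,-0.05],"delta_rot":[0,0,-0.87]},{"gripper":-0.45,"linear":[0.233,-0.27,-0.06],"delta_rot":[0,0,-1.015]},{"gripper":-0.45,"linear":[0.266,-0.309,-0.07],"delta_rot":[0,0,-1.16]}], "newtons": 40}}

```text
clock: 1.0
position: [0.408, 0.255, 0.1638]
ee_rot: [0.0, 0.656, 0.755, 0.0]
contact_force: [0.1, 0.8, 0.1]
width: 0.0619
gripper_force: 0.0
```

Request:
{"name": "send_rows", "arguments": {"increments": [{"gripper":-0.45,"linear":[0,0,-0.02],"delta_rot":[0,0,-0.14]},{"gripper":-0.45,"linear":[0,0,-0.05],"delta_rot":[0,0,-0.158]},{"gripper":-0.45,"linear":[0,0,-0.08],"delta_rot":[0,0,-0.158]},{"gripper":-0.45,"linear":[0,0,-0.1],"delta_rot":[0,0,-0.158]},{"gripper":-0.45,"linear":[0,0,-0.1],"delta_rot":[0,0,-0.158]},{"gripper":-0.45,"linear":[0,0,-0.1],"delta_rot":[0,0,-0.158]}]}}

```text
clock: 1.6
position: [0.4072, 0.2567, 0.0642]
ee_rot: [-0.0, 0.711, 0.703, -0.0]
contact_force: [0.3, 0.5, 0.3]
width: 0.062
gripper_force: 0.0
```

```bash
python3 - <<'E'
from h import *
d=cam('top');s=cam('side');g=get_state();print(g['position'],g['ee_rot'],g['width'],g['contact_force'])
A=cv2.resize(d['pixels'][150:280,140:260],None,fx=3.3,fy=3.3);B=cv2.resize(s['pixels'][120:250,160:300],None,fx=2.8,fy=2.8)
C=np.zeros((430,795,3),np.uint8);C[:A.shape[0],:A.shape[1]]=A;C[:B.shape[0],400:400+B.shape[1]]=B;cv2.imwrite('pics/over.png',C)
E
```

```text
[0.40805195 0.25718578 0.06520262] [5.01170014e-04 7.10902304e-01 7.03289574e-01 1.19906350e-03] 0.061873001389232476 [0.01672259 0.7078387  0.49135374]
```

View pics/over.png

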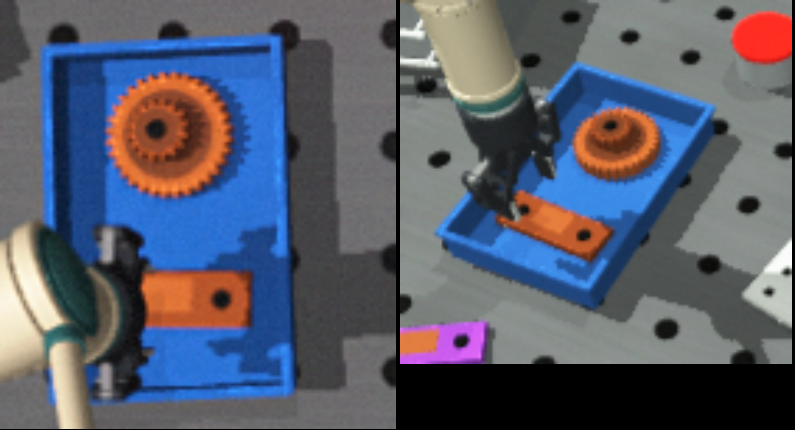

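The gripper stands over the plate but sits about 11 mm too far to +y, near the left hole. I'll correct that and descend in steps.

Request:
{"name": "send_rows", "arguments": {"increments": [{"gripper":-0.45,"linear":[0.008,-0.011,0],"delta_rot":[0,0,0]},{"gripper":-0.45,"linear":[0.008,-0.011,-0.015],"delta_rot":[0,0,0]},{"gripper":-0.45,"linear":[0.008,-0.011,-0.03],"delta_rot":[0,0,0]},{"gripper":-0.45,"linear":[0.008,-0.011,-0.042],"delta_rot":[0,0,0]},{"gripper":-0.45,"linear":[0.008,-0.011,-0.042],"delta_rot":[0,0,0]},{"gripper":-0.45,"linear":[0.008,-0.011,-0.042],"delta_rot":[0,0,0]}]}}

```text
clock: 2.3
position: [0.4159, 0.2455, 0.0227]
ee_rot: [0.0, 0.711, 0.703, 0.001]
contact_force: [0.4, 0.1, -0.2]
width: 0.062
gripper_force: 0.0
```

Request:
{"name": "send_rows", "arguments": {"increments": [{"gripper":-0.45,"linear":[0,0,-0.006],"delta_rot":[0,0,0]},{"gripper":-0.45,"linear":[0,0,-0.012],"delta_rot":[0,0,0]},{"gripper":-0.45,"linear":[0,0,-0.016],"delta_rot":[0,0,0]},{"gripper":-0.45,"linear":[0,0,-0.019],"delta_rot":[0,0,0]},{"gripper":-0.45,"linear":[0,0,-0.021],"delta_rot":[0,0,0]},{"gripper":-0.45,"linear":[0,0,-0.021],"delta_rot":[0,0,0]}]}}

```text
clock: 2.9
position: [0.4148, 0.2456, 0.0007]
ee_rot: [-0.0, 0.711, 0.703, -0.0]
contact_force: [-0.2, -0.1, 0.1]
width: 0.0619
gripper_force: 0.0
```

Request:
{"name": "send_rows", "arguments": {"increments": [{"gripper":-0.45,"linear":[0.001,0,0.002],"delta_rot":[0,0,0]},{"gripper":0.4,"linear":[0.001,0,0.002],"delta_rot":[0,0,0]},{"gripper":0.4,"linear":[0.001,0,0.002],"delta_rot":[0,0,0]},{"gripper":0.4,"linear":[0.001,0,0.002],"delta_rot":[0,0,0]},{"gripper":0.4,"linear":[0.001,0,0.002],"delta_rot":[0,0,0]},{"gripper":0.4,"linear":[0.001,0,0.002],"delta_rot":[0,0,0]}], "newtons": 60}}

```text
clock: 3.5
position: [0.4164, 0.2459, 0.0038]
ee_rot: [0.0, 0.711, 0.703, 0.001]
contact_force: [0.1, -0.0, 4.2]
width: 0.0484
gripper_force: 62.5
```

Request:
{"name": "send_rows", "arguments": {"increments": [{"gripper":0.4,"linear":[0,0,0.01],"delta_rot":[0,0,0]},{"gripper":0.4,"linear":[0,0,0.03],"delta_rot":[0,0,0]},{"gripper":0.4,"linear":[0,0,0.06],"delta_rot":[0,0,0]},{"gripper":0.4,"linear":[0,0,0.095],"delta_rot":[0,0,0]},{"gripper":0.4,"linear":[0,0,0.12],"delta_rot":[0,0,0]},{"gripper":0.4,"linear":[0,0,0.13],"delta_rot":[0,0,0]},{"gripper":0.4,"linear":[0,0,0.13],"delta_rot":[0,0,0]},{"gripper":0.4,"linear":[0,0,0.13],"delta_rot":[0,0,0]}]}}

```text
clock: 4.3
position: [0.4147, 0.2451, 0.1317]
ee_rot: [-0.001, 0.711, 0.703, -0.001]
contact_force: [0.1, -0.4, -5.5]
width: 0.0483
gripper_force: 64.9
```

```bash
python3 - <<'E'
from h import *
d=cam('top');s=cam('side');g=get_state();print(g['position'],g['ee_rot'],g['width'],g['contact_force'])
A=cv2.resize(d['pixels'][150:280,140:260],None,fx=3.3,fy=3.3);B=cv2.resize(s['pixels'][100:230,160:300],None,fx=2.8,fy=2.8)
C=np.zeros((430,795,3),np.uint8);C[:A.shape[0],:A.shape[1]]=A;C[:B.shape[0],400:400+B.shape[1]]=B;cv2.imwrite('pics/lift.png',C)
E
```

```text
[0.41457846 0.2450083  0.13125112] [-0.000737    0.71099249  0.70319661 -0.00191275] 0.04814327465140582 [ 0.80932648  0.11436734 -6.97399347]
```

View pics/lift.png

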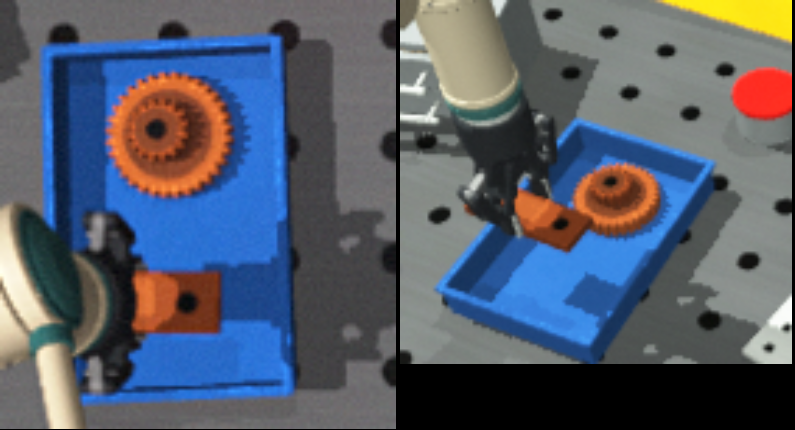

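The plate is gripped level and clear of the bin, and the gear and pinion have not moved. Now carrying it to a pre-place point 6–8 mm short of the stops.

Request:
{"name": "send_rows", "arguments": {"increments": [{"gripper":0.4,"linear":[0.006,-0.02,0.005],"delta_rot":[0,0,-0.01]},{"gripper":0.4,"linear":[0.016,-0.055,0.01],"delta_rot":[0,0,-0.03]},{"gripper":0.4,"linear":[0.027,-0.09,0.01],"delta_rot":[0,0,-0.05]},{"gripper":0.4,"linear":[0.037,-0.125,0.01],"delta_rot":[0,0,-0.07]},{"gripper":0.4,"linear":[0.047,-0.16,0.01],"delta_rot":[0,0,-0.09]},{"gripper":0.4,"linear":[0.058,-0.195,0.01],"delta_rot":[0,0,-0.11]},{"gripper":0.4,"linear":[0.068,-0.23,0.01],"delta_rot":[0,0,-0.13]},{"gripper":0.4,"linear":[0.078,-0.265,0.01],"delta_rot":[0,0,-0.15]}]}}

```text
clock: 5.2
position: [0.4933, -0.0207, 0.1414]
ee_rot: [-0.001, 0.762, 0.648, -0.001]
contact_force: [0.5, 0.3, -6.6]
width: 0.0482
gripper_force: 64.8
```

Request:
{"name": "send_rows", "arguments": {"increments": [{"gripper":0.4,"linear":[0.01,-0.035,0],"delta_rot":[0,0,-0.016]},{"gripper":0.4,"linear":[0.02,-0.065,0],"delta_rot":[0,0,-0.016]},{"gripper":0.4,"linear":[0.026,-0.085,0],"delta_rot":[0,0,-0.016]},{"gripper":0.4,"linear":[0.026,-0.09,0],"delta_rot":[0,0,-0.016]},{"gripper":0.4,"linear":[0.026,-0.09,0],"delta_rot":[0,0,-0.016]},{"gripper":0.4,"linear":[0.026,-0.09,0],"delta_rot":[0,0,-0.016]}]}}

```text
clock: 5.8
position: [0.5189, -0.1083, 0.142]
ee_rot: [-0.002, 0.767, 0.642, -0.0]
contact_force: [0.7, 0.5, -6.8]
width: 0.0481
gripper_force: 64.9
```

```bash
cat > view.py <<'E'
from h import *
import sys
name=sys.argv[1]
d=cam('top');s=cam('side');g=get_state();print(g['clock'],g['position'],g['ee_rot'],g['width'],g['contact_force'])
A=cv2.resize(d['pixels'][155:265,270:440],None,fx=2.35,fy=2.35,interpolation=cv2.INTER_CUBIC);B=cv2.resize(s['pixels'][150:280,270:410],None,fx=2.8,fy=2.8,interpolation=cv2.INTER_CUBIC)
C=np.zeros((400,795,3),np.uint8);C[:A.shape[0],:A.shape[1]]=A;C[:B.shape[0],400:400+B.shape[1]]=B[:,:395];cv2.imwrite(f'pics/{name}.png',C)
E
python3 view.py pre
```

```text
5.9 [ 0.51930203 -0.1080842   0.14253048] [-8.12235661e-04  7.66523097e-01  6.42216197e-01 -1.94768822e-04] 0.04813134503817511 [ 2.71211918e-01 -5.60654607e-03 -6.72299272e+00]
```

View pics/pre.png

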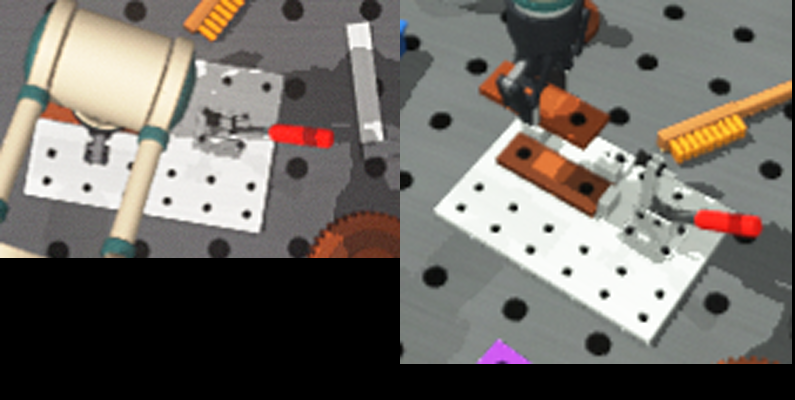

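The held plate floats level above and parallel to the lower plate, and the clamp arm is clear. Descending.

Request:
{"name": "send_rows", "arguments": {"increments": [{"gripper":0.4,"linear":[0,-0.001,-0.02],"delta_rot":[0,0,0]},{"gripper":0.4,"linear":[0,-0.002,-0.045],"delta_rot":[0,0,0]},{"gripper":0.4,"linear":[0,-0.003,-0.07],"delta_rot":[0,0,0]},{"gripper":0.4,"linear":[0,-0.003,-0.085],"delta_rot":[0,0,0]},{"gripper":0.4,"linear":[0,-0.003,-0.095],"delta_rot":[0,0,0]},{"gripper":0.4,"linear":[0,-0.003,-0.104],"delta_rot":[0,0,0]},{"gripper":0.4,"linear":[0,-0.003,-0.11],"delta_rot":[0,0,0]},{"gripper":0.4,"linear":[0,-0.003,-0.11],"delta_rot":[0,0,0]}]}}

```text
clock: 6.7
position: [0.5199, -0.1121, 0.0327]
ee_rot: [-0.0, 0.767, 0.642, -0.0]
contact_force: [0.5, -0.5, -6.0]
width: 0.0475
gripper_force: 64.8
```

Request:
{"name": "send_rows", "arguments": {"increments": [{"gripper":0.4,"linear":[0,0,-0.002],"delta_rot":[0,0,0]},{"gripper":0.4,"linear":[0,0,-0.004],"delta_rot":[0,0,0]},{"gripper":0.4,"linear":[0,0,-0.006],"delta_rot":[0,0,0]},{"gripper":0.4,"linear":[0,0,-0.007],"delta_rot":[0,0,0]},{"gripper":0.4,"linear":[0,0,-0.008],"delta_rot":[0,0,0]},{"gripper":0.4,"linear":[0,0,-0.008],"delta_rot":[0,0,0]}]}}

```text
clock: 7.3
position: [0.52, -0.1124, 0.025]
ee_rot: [-0.0, 0.767, 0.642, -0.0]
contact_force: [-0.3, 1.3, -6.6]
width: 0.0479
gripper_force: 64.9
```

Request:
{"name": "send_rows", "arguments": {"increments": [{"gripper":0.4,"linear":[0,0,-0.001],"delta_rot":[0,0,0]},{"gripper":0.4,"linear":[0,0,-0.0015],"delta_rot":[0,0,0]},{"gripper":0.4,"linear":[0,0,-0.0015],"delta_rot":[0,0,0]}]}}

```text
clock: 7.6
position: [0.5202, -0.1124, 0.0239]
ee_rot: [0.0, 0.767, 0.642, 0.0]
contact_force: [-1.5, -0.2, -2.5]
width: 0.0481
gripper_force: 65.3
```

```bash
python3 view.py set
```

```text
7.7 [ 0.52014533 -0.11240138  0.02387899] [2.10008393e-04 7.66836916e-01 6.41841951e-01 1.03651115e-04] 0.048024885428703507 [-1.52279698  0.36433929 -1.61089945]
```

View pics/set.png

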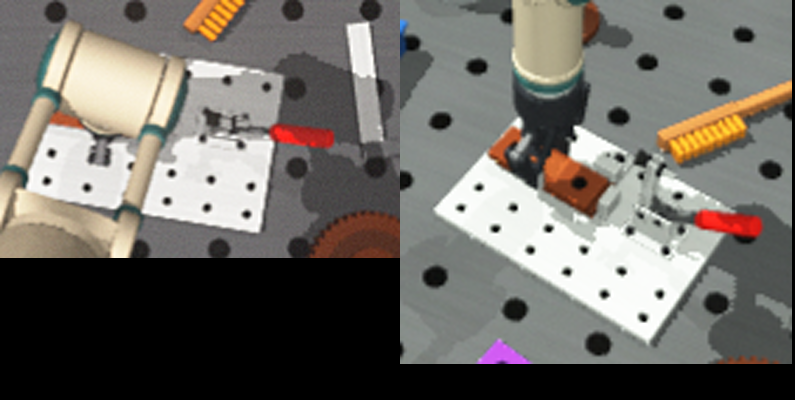

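The plate now rests on the lower plate, slightly short of the stops. Sliding along the fixture's +x, direction (0.985, -0.174), while watching the force.

Request:
{"name": "send_rows", "arguments": {"increments": [{"gripper":0.4,"linear":[0.001,-0.0002,0],"delta_rot":[0,0,0]},{"gripper":0.4,"linear":[0.002,-0.0004,0],"delta_rot":[0,0,0]},{"gripper":0.4,"linear":[0.003,-0.0005,0],"delta_rot":[0,0,0]},{"gripper":0.4,"linear":[0.004,-0.0007,0],"delta_rot":[0,0,0]},{"gripper":0.4,"linear":[0.004,-0.0007,0],"delta_rot":[0,0,0]}]}}

```text
clock: 8.2
position: [0.5205, -0.1124, 0.024]
ee_rot: [-0.003, 0.767, 0.642, -0.002]
contact_force: [-9.2, 0.1, 8.3]
width: 0.0482
gripper_force: 66.4
```

Request:
{"name": "send_rows", "arguments": {"increments": [{"gripper":0.4,"linear":[0.0005,0,0],"delta_rot":[0,0,0]},{"gripper":0.4,"linear":[0.001,-0.0002,0],"delta_rot":[0,0,0]},{"gripper":0.4,"linear":[0.001,-0.0002,0],"delta_rot":[0,0,0]}]}}

```text
clock: 8.5
position: [0.5206, -0.1124, 0.024]
ee_rot: [-0.003, 0.767, 0.642, -0.003]
contact_force: [-11.9, 0.5, 9.6]
width: 0.0484
gripper_force: 66.6
```

Request:
{"name": "send_rows", "arguments": {"increments": [{"gripper":0.4,"linear":[-0.003,0.0005,0.0005],"delta_rot":[0,0,0]},{"gripper":0.4,"linear":[-0.003,0.0005,0.0015],"delta_rot":[0,0,0]},{"gripper":0.4,"linear":[-0.003,0.0005,0.002],"delta_rot":[0,0,0]},{"gripper":0.4,"linear":[-0.003,0.0005,0.002],"delta_rot":[0,0,0]}]}}

```text
clock: 8.9
position: [0.5226, -0.1129, 0.0253]
ee_rot: [0.0, 0.767, 0.642, 0.0]
contact_force: [-0.5, 0.9, -6.3]
width: 0.0479
gripper_force: 64.8
```

```bash
python3 - <<'E'
from h import *
s=cam('side');g=get_state();print(g['position'],g['contact_force'])
x=np.array([.9845,-.1754]);y=np.array([.1754,.9845]);seat=np.array([.5245,-.120])
im=cv2.resize(s['pixels'][185:230,295:365],None,fx=10,fy=10,interpolation=cv2.INTER_CUBIC)
def draw(c,z0,z1,col):
    for z in(z0,z1):
        P=[list(c+a*x*.025+b*y*.07)+[z] for a,b in((-1,-1),(1,-1),(1,1),(-1,1))]
        p=((proj(s,P)-[295,185]+.5)*10).astype(np.int32); cv2.polylines(im,[p],True,col,1)
draw(seat,.024,.036,(0,255,0))
cv2.imwrite('pics/chk.png',im)
E
```

```text
[ 0.5225037  -0.11282258  0.02527606] [ 0.06183381 -0.10123398 -6.17412408]
```

View pics/chk.png

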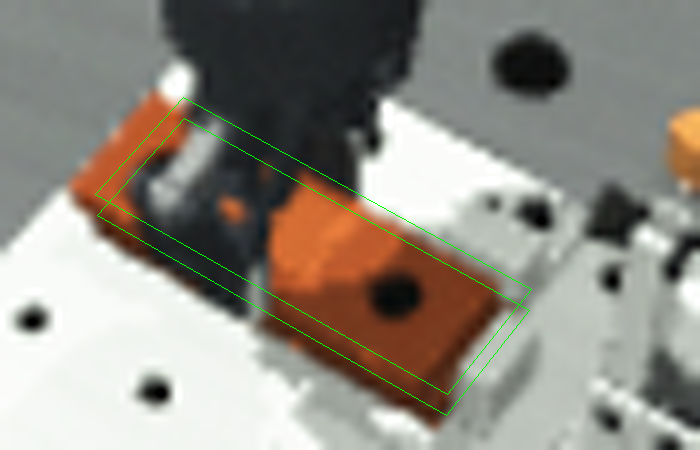

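Stiction was the problem: lifted 1 mm, the plate moves freely. The picture shows it about 7 mm (+y) and 3 mm (-x) short of the predicted seat outline. I'll slide it while unloaded.

Request:
{"name": "send_rows", "arguments": {"increments": [{"gripper":0.4,"linear":[0.001,-0.0002,0],"delta_rot":[0,0,0]},{"gripper":0.4,"linear":[0.002,-0.0004,0],"delta_rot":[0,0,0]},{"gripper":0.4,"linear":[0.003,-0.0005,0],"delta_rot":[0,0,0]},{"gripper":0.4,"linear":[0.004,-0.0007,0],"delta_rot":[0,0,0]},{"gripper":0.4,"linear":[0.005,-0.0009,0],"delta_rot":[0,0,0]},{"gripper":0.4,"linear":[0.005,-0.0009,0],"delta_rot":[0,0,0]}]}}

```text
clock: 9.55
position: [0.5258, -0.1134, 0.0253]
ee_rot: [-0.001, 0.767, 0.642, -0.001]
contact_force: [-3.8, 0.2, -4.7]
width: 0.0484
gripper_force: 65.0
```

Request:
{"name": "send_rows", "arguments": {"increments": [{"gripper":0.4,"linear":[-0.0003,-0.002,0],"delta_rot":[0,0,0]},{"gripper":0.4,"linear":[-0.0006,-0.0035,0],"delta_rot":[0,0,0]},{"gripper":0.4,"linear":[-0.0009,-0.005,0],"delta_rot":[0,0,0]},{"gripper":0.4,"linear":[-0.001,-0.006,0],"delta_rot":[0,0,0]},{"gripper":0.4,"linear":[-0.001,-0.006,0],"delta_rot":[0,0,0]}]}}

```text
clock: 10.05
position: [0.5247, -0.1191, 0.0251]
ee_rot: [-0.001, 0.767, 0.642, -0.001]
contact_force: [-4.3, 3.4, -6.9]
width: 0.0481
gripper_force: 64.8
```

Request:
{"name": "send_rows", "arguments": {"increments": [{"gripper":0.4,"linear":[-0.0002,-0.001,0],"delta_rot":[0,0,0]},{"gripper":0.4,"linear":[-0.0003,-0.002,0],"delta_rot":[0,0,0]},{"gripper":0.4,"linear":[-0.0005,-0.003,0],"delta_rot":[0,0,0]},{"gripper":0.4,"linear":[-0.0005,-0.003,0],"delta_rot":[0,0,0]}]}}

```text
clock: 10.45
position: [0.5245, -0.1204, 0.0251]
ee_rot: [-0.002, 0.767, 0.641, 0.001]
contact_force: [-2.5, 7.9, -5.6]
width: 0.0479
gripper_force: 64.9
```

Request:
{"name": "send_rows", "arguments": {"increments": [{"gripper":0.4,"linear":[0.002,-0.0003,0],"delta_rot":[0,0,0]},{"gripper":0.4,"linear":[0.002,-0.0003,-0.001],"delta_rot":[0,0,0]},{"gripper":0.4,"linear":[0.002,-0.0003,-0.002],"delta_rot":[0,0,0]},{"gripper":0.4,"linear":[0.002,-0.0003,-0.002],"delta_rot":[0,0,0]},{"gripper":0.4,"linear":[0.002,-0.0003,-0.002],"delta_rot":[0,0,0]}]}}

```text
clock: 10.95
position: [0.5246, -0.1204, 0.0241]
ee_rot: [-0.003, 0.767, 0.642, -0.001]
contact_force: [-9.3, 9.7, 6.6]
width: 0.0479
gripper_force: 66.1
```

Seated: x/y reaction forces are about 9 N each and z is right. Releasing.

Request:
{"name": "send_rows", "arguments": {"increments": [{"gripper":-0.4,"linear":[0,0,0.001],"delta_rot":[0,0,0]},{"gripper":-0.4,"linear":[-0.002,0.002,0.001],"delta_rot":[0,0,0]},{"gripper":-0.4,"linear":[-0.002,0.002,0.001],"delta_rot":[0,0,0]},{"gripper":-0.4,"linear":[-0.002,0.002,0.001],"delta_rot":[0,0,0]}]}}

```text
clock: 11.35
position: [0.5273, -0.1219, 0.0254]
ee_rot: [0.002, 0.767, 0.642, 0.001]
contact_force: [0.8, 0.5, -0.4]
width: 0.0595
gripper_force: 0.0
```

Request:
{"name": "send_rows", "arguments": {"increments": [{"gripper":-0.4,"linear":[-0.002,0.001,0.008],"delta_rot":[0,0,0]},{"gripper":-0.4,"linear":[-0.002,0.001,0.02],"delta_rot":[0,0,0]},{"gripper":-0.4,"linear":[-0.002,0.001,0.05],"delta_rot":[0,0,0]},{"gripper":-0.4,"linear":[-0.002,0.001,0.09],"delta_rot":[0,0,0]},{"gripper":-0.4,"linear":[-0.02,0.03,0.13],"delta_rot":[0,0,0]},{"gripper":-0.4,"linear":[-0.06,0.06,0.17],"delta_rot":[0,0,0]},{"gripper":-0.4,"linear":[-0.1,0.09,0.18],"delta_rot":[0,0,0]},{"gripper":-0.4,"linear":[-0.13,0.12,0.18],"delta_rot":[0,0,0]}]}}

```text
clock: 12.15
position: [0.4016, -0.006, 0.207]
ee_rot: [0.003, 0.767, 0.641, 0.002]
contact_force: [0.4, 0.7, 0.8]
width: 0.0598
gripper_force: 0.0
```

```bash
python3 - <<'E'
from h import *
d=cam('top');s=cam('side');g=get_state();print(g['clock'],g['position'],g['qpos'])
x=np.array([.9845,-.1754]);y=np.array([.1754,.9845]);seat=np.array([.5245,-.120])
out=[]
for D,(a,b) in((d,(283,170)),(s,(295,180))):
    im=cv2.resize(D['pixels'][b:b+55,a:a+70],None,fx=5.7,fy=5.7,interpolation=cv2.INTER_CUBIC); out.append(im)
    hsv=cv2.cvtColor(D['pixels'],cv2.COLOR_BGR2HSV)
cv2.imwrite('pics/placed.png',np.hstack(out))
def hole(D,P):
    p=proj(D,[P])[0].round().astype(int); w=D['pixels'][p[1]-6:p[1]+7,p[0]-6:p[0]+7].max(2).astype(float)
    m=np.clip(70-w,0,None); yy,xx=np.mgrid[-6:7,-6:7]; return p+[(m*xx).sum()/m.sum(),(m*yy).sum()/m.sum()]
for D,n in((d,'top'),(s,'side')):
    hs=[onz(D,[hole(D,list(seat+q*.045*y)+[.036])],.036)[0]*1000 for q in(1,-1)]
    print(n,hs,np.linalg.norm(hs[0]-hs[1]),(hs[0]+hs[1])/2,np.degrees(np.arctan2(*(hs[0]-hs[1])[:2])))
E
```

```text
12.25 [ 0.39620432 -0.00304522  0.20557545] [-1.85165662e-01  2.03496867e-02  1.88758522e+00  1.60367888e-03
  1.23430490e+00 -1.15336867e-02]
top [array([532.90980332, -75.03340875,  36.        ]), array([ 516.77793562, -163.94275725,   36.        ])] 90.36099493987479 [ 524.84386947 -119.488083     36.        ] 10.283967251089509
side [array([532.69461429, -73.51618418,  36.        ]), array([ 516.20485803, -162.2395462 ,   36.        ])] 90.24271177671159 [ 524.44973616 -117.87786519   36.        ] 10.528624977263883
```

View pics/placed.png

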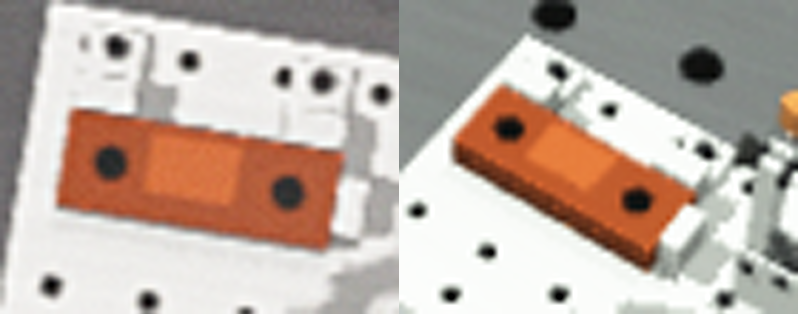

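Both views show the pack square: holes at the expected 90 mm spacing, centre (0.525, -0.1195), yaw -10.3°, plate edges flush and touching the end stop. Next, fingers closed, I go outside the handle. Its computed angle is 0.99 rad and its free end is near fixture y -222 mm.

Request:
{"name": "send_rows", "arguments": {"increments": [{"gripper":1,"linear":[0.005,-0.025,0],"delta_rot":[0,0,0]},{"gripper":1,"linear":[0.013,-0.065,0],"delta_rot":[0,0,0]},{"gripper":1,"linear":[0.021,-0.105,0],"delta_rot":[0,0,0]},{"gripper":1,"linear":[0.029,-0.145,0],"delta_rot":[0,0,0]},{"gripper":1,"linear":[0.037,-0.185,0],"delta_rot":[0,0,0]},{"gripper":1,"linear":[0.045,-0.225,0],"delta_rot":[0,0,0]},{"gripper":1,"linear":[0.053,-0.265,0],"delta_rot":[0,0,0]},{"gripper":1,"linear":[0.061,-0.305,0],"delta_rot":[0,0,0]}], "newtons": 40}}

```text
clock: 13.05
position: [0.4626, -0.3137, 0.2047]
ee_rot: [0.001, 0.767, 0.642, 0.0]
contact_force: [0.3, -0.0, 0.5]
width: 0.0
gripper_force: 0.0
```

Request:
{"name": "send_rows", "arguments": {"increments": [{"gripper":1,"linear":[0.008,-0.04,0],"delta_rot":[0,0,0]},{"gripper":1,"linear":[0.015,-0.075,0],"delta_rot":[0,0,0]},{"gripper":1,"linear":[0.017,-0.092,0],"delta_rot":[0,0,0]},{"gripper":1,"linear":[0.017,-0.092,-0.005],"delta_rot":[0,0,0]},{"gripper":1,"linear":[0.017,-0.092,-0.01],"delta_rot":[0,0,0]}]}}

```text
clock: 13.55
position: [0.4788, -0.4021, 0.1935]
ee_rot: [-0.001, 0.767, 0.642, 0.0]
contact_force: [-0.5, 0.9, -1.0]
width: -0.0
gripper_force: 0.0
```

Request:
{"name": "send_rows", "arguments": {"increments": [{"gripper":1,"linear":[-0.002,0,-0.02],"delta_rot":[0,0,0]},{"gripper":1,"linear":[-0.005,0,-0.045],"delta_rot":[0,0,0]},{"gripper":1,"linear":[-0.005,0,-0.07],"delta_rot":[0,0,0]},{"gripper":1,"linear":[-0.005,0,-0.085],"delta_rot":[0,0,0]},{"gripper":1,"linear":[-0.005,0,-0.085],"delta_rot":[0,0,0]}]}}

```text
clock: 14.05
position: [0.4725, -0.3993, 0.1065]
ee_rot: [-0.003, 0.766, 0.642, 0.0]
contact_force: [0.5, 0.6, 0.0]
width: 0.0004
gripper_force: 0.0
```

Request:
{"name": "send_rows", "arguments": {"increments": [{"gripper":1,"linear":[0.002,0.01,0],"delta_rot":[0,0,0]},{"gripper":1,"linear":[0.0035,0.02,0.002],"delta_rot":[0,0,0]},{"gripper":1,"linear":[0.005,0.028,0.01],"delta_rot":[0,0,0]},{"gripper":1,"linear":[0.0065,0.036,0.017],"delta_rot":[0,0,0]},{"gripper":1,"linear":[0.008,0.044,0.021],"delta_rot":[0,0,0]},{"gripper":1,"linear":[0.0095,0.052,0.023],"delta_rot":[0,0,0]},{"gripper":1,"linear":[0.011,0.06,0.024],"delta_rot":[0,0,0]},{"gripper":1,"linear":[0.0125,0.069,0.024],"delta_rot":[0,0,0]}]}}

```text
clock: 14.85
position: [0.4884, -0.3371, 0.1371]
ee_rot: [0.005, 0.767, 0.642, -0.001]
contact_force: [-1.3, -3.4, 3.2]
width: 0.0
gripper_force: 2.1
```

Request:
{"name": "send_rows", "arguments": {"increments": [{"gripper":1,"linear":[0.001,0.009,0],"delta_rot":[0,0,0]},{"gripper":1,"linear":[0.002,0.017,0],"delta_rot":[0,0,0]},{"gripper":1,"linear":[0.003,0.025,0],"delta_rot":[0,0,0]},{"gripper":1,"linear":[0.004,0.032,0],"delta_rot":[0,0,0]},{"gripper":1,"linear":[0.0055,0.039,0],"delta_rot":[0,0,0]},{"gripper":1,"linear":[0.007,0.046,0],"delta_rot":[0,0,0]},{"gripper":1,"linear":[0.007,0.048,0],"delta_rot":[0,0,0]}]}}

```text
clock: 15.55
position: [0.4938, -0.2863, 0.1325]
ee_rot: [0.001, 0.766, 0.642, -0.001]
contact_force: [-0.7, -6.7, -0.9]
width: 0.0004
gripper_force: 0.0
```

Request:
{"name": "send_rows", "arguments": {"increments": [{"gripper":1,"linear":[0.0005,0.003,0],"delta_rot":[0,0,0]},{"gripper":1,"linear":[0.001,0.006,0],"delta_rot":[0,0,0]},{"gripper":1,"linear":[0.0015,0.008,0],"delta_rot":[0,0,0]},{"gripper":1,"linear":[0.0015,0.008,0],"delta_rot":[0,0,0]}]}}

```text
clock: 15.95
position: [0.4948, -0.285, 0.1328]
ee_rot: [0.005, 0.766, 0.643, -0.005]
contact_force: [-3.0, -19.3, -3.3]
width: -0.0001
gripper_force: 0.0
```

The push now meets a hard stop at 19 N, with the fingers where the geometry puts the upright handle. Backing off to look.

Request:
{"name": "send_rows", "arguments": {"increments": [{"gripper":1,"linear":[-0.003,-0.018,0],"delta_rot":[0,0,0]},{"gripper":1,"linear":[-0.009,-0.045,0],"delta_rot":[0,0,0]},{"gripper":1,"linear":[-0.015,-0.08,0.02],"delta_rot":[0,0,0]},{"gripper":1,"linear":[-0.04,-0.11,0.05],"delta_rot":[0,0,0]},{"gripper":1,"linear":[-0.08,-0.13,0.09],"delta_rot":[0,0,0]},{"gripper":1,"linear":[-0.12,-0.14,0.11],"delta_rot":[0,0,0]},{"gripper":1,"linear":[-0.14,-0.14,0.11],"delta_rot":[0,0,0]}]}}

```text
clock: 16.65
position: [0.3536, -0.4198, 0.2455]
ee_rot: [0.002, 0.767, 0.641, -0.0]
contact_force: [0.0, -0.6, 0.9]
width: 0.0003
gripper_force: 0.0
```

```bash
sed -i 's/\[155:265,270:440\]/[155:265,270:440]/' view.py; python3 view.py closed; python3 - <<'E'
from h import *
d=cam('top');s=cam('side')
g=[]
for D,b in((d,(330,160,440,240)),(s,(300,150,420,260))):
    x0,y0,x1,y1=b;h=cv2.cvtColor(D['pixels'][y0:y1,x0:x1],cv2.COLOR_BGR2HSV)
    m=((h[...,0]<5)|(h[...,0]>174))&(h[...,1]>190)&(h[...,2]>150); y,x=np.nonzero(m); print(len(x)); g.append(ray(D,[[x.mean()+x0,y.mean()+y0]]))
(c1,v1),(c2,v2)=g;a=np.linalg.lstsq(np.c_[v1[0],-v2[0]],c2-c1,rcond=None)[0]
P=(c1+a[0]*v1[0]+c2+a[1]*v2[0])/2; q=P[:2]-[.4985,-.2643]; print(P,'angle',np.arctan2(-q@[.1785,.984],P[2]-.058))
def hole(D,P):
    p=proj(D,[P])[0].round().astype(int); w=D['pixels'][p[1]-6:p[1]+7,p[0]-6:p[0]+7].max(2).astype(float)
    m=np.clip(70-w,0,None); yy,xx=np.mgrid[-6:7,-6:7]; return p+[(m*xx).sum()/m.sum(),(m*yy).sum()/m.sum()]
print([onz(D,[hole(D,[.5327,-.075,.036])],.036)[0]*1000 for D in (d,s)])
E
```

```text
16.75 [ 0.35244872 -0.41765468  0.24343925] [-9.29055593e-04  7.67939790e-01  6.40521302e-01  2.78490734e-04] 0.00024212588135272777 [ 0.46563447 -0.84864149 -0.23751415]
57
115
[ 0.49845958 -0.26353298  0.15025133] angle -0.008103043419591175
[array([532.63835319, -75.04189805,  36.        ]), array([532.78019665, -73.49833386,  36.        ])]
```

View pics/closed.png

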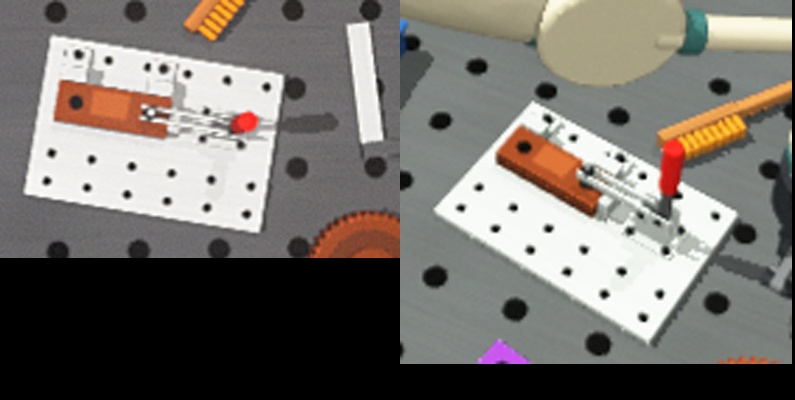

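The handle stands upright (measured angle about 0.0 rad), the clamp arm lies on the plate, and the plate's visible hole has not moved. Handing in.

```bash
python3 -c "
from rig import sign_off
print(sign_off())"
```

```text
the job is handed in; nothing more can be done
None
```

I set the plate on the lower plate against all three stops, swung the clamp handle fully upright, let go and handed the job in at about 17 s; sign-off returned no verdict, and the pad force was not measured.

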